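Complete the findings tray and hold it up level

ROBOT

A 7-joint arm with a two-finger parallel gripper is mounted at the origin on the work surface. World frame = base frame: x ahead of the robot, y to its left, z up, the work surface at z = 0. Lengths are in mm, angles in degrees, forces in N, time in s.
With the tool pointing down it reaches from about 425 to 825 mm from the base axis. Payload 3.6 kg.
Tool frame: the origin (TCP) lies at the very end of the fingers, on their centre line; the grasp point (between the pads) lies r.grip_point_offset behind it (r.grip_point_offset is the distance from the TCP to the grasp point, in mm); x points along the fingers, y is the direction in which the jaws open and shut, and the axes are right-handed (so a half turn about x gives the same grasp; the last joint's range is limited). The gripper opens to 85 mm and grips with 20 to 120 N. Pads are 22 mm wide; open, the fingers measure 114 mm over their backs; the gripper's body (76 mm by 85 mm) begins 54 mm behind the grasp point. The pads swing forward as they close: fully open they stand 13 mm farther back than shut.
Start: joints at [-65.289, 35.231, -0.722, 81.555, 0.464, 63.22, -2.315], TCP at [287.248, 583.053, 231.297] pointing down, gripper open.
Joint ranges: [-178.69, 178.69], [-17.37, 117.87], [-77.05, 75.6], [15.02, 138.74], [-78.02, 258.01], [0.78, 113.62], [-162.83, 162.83]. Speed limits (degrees/s): [159.86, 159.86, 180, 180, 180, 180, 180].

INTERFACE

Orientations are given as a 3x3 rotation matrix whose columns are the frame's x, y, z axes.
In Python, from bench import r, imaging, job gives the robot as it stands. The module is installed in compiled form; this text tells all that it offers.
- The arm moves only by the tool move_arm, never from a script. Its argument "series" is a list of rows, each an object with "slide": the shift along the world's x, y, z in mm, a list of three; "rot": the turn, a rotation vector about the world's x, y, z in rad, a list of three. In form: [{"slide": [dx, dy, dz], "rot": [rx, ry, rz]}, ...]. A call has 1 to 8 rows; each row shifts and turns the pose as measured when the row begins; what a row does not reach is not made up. A row lasts 1/8 s, in which the tool goes at most 62.5 mm and 10.7 degrees, less where a joint would pass 70% of its speed; a pose out of reach is approached as far as the arm can. A call is refused whole if a number of a shift passes 62.5 or a number of a turn 0.188, either way. A call with a gripper value outside its range is refused whole. "grip" is the finger opening in mm, from 0 to 85.4, set as the call begins (left out, the last holds). The fingers move at their own pace and stop on an object; "squeeze" is the grip in N (left out, the last holds). Time passes only in rows, so rows that do not move let the fingers close. It gives the time, the measured TCP pose, the force and the opening at its end, in the units of the state.
- r.read_state(): the state, without advancing time (a new reading comes with each control period).
- imaging.grab_frame(name): name is "scene" or "top" or "wrist"; returns a dict with "img" (400x640x3 uint8, red, green, blue), "fx", "fy", "cx", "cy" (pixels), "k1" (the pictures are not rectified: a ray, as slopes to the right and down, at radius r is drawn at 1 + k1 r^2 times it, then the intrinsics apply), "R" (3x3) and "t" (3): a world point X has camera coordinates R X + t. Camera axes: x right, y down, z forward; pixel columns grow to the right and rows downward; lengths in mm; the calibration is good to about 2 mm. A picture is of the moment at which its call begins. There is no depth.
- job.job_done(): hands the job in, once; it reports no verdict.
The state is a dict: "clock": time; "joints": joint angles; "joint_velocities": joint speeds; "tau": joint torques, N m; "position": TCP position; "tool_rot": TCP orientation; "wrist_force": force on the tool from outside, world axes, zero at the start; "wrist_torque": the same for the moment, N m; "finger_gap": finger opening in mm.
Only numpy, scipy, OpenCV 4.12 (cv2) and the standard library are available. Lean on these libraries where they do the work, as an engineer would, in place of code of your own. Each camera call takes 0.05 s, during which the arm holds its last target.

TASK

On the jeweller's bench, stand the loose little aluminium tin upright in the empty quarter of the round wooden tray and let go of it. Then take the tray by the bar of its T-handle, lift it off its stand so that it hangs at least 5 cm clear, and keep it level and still there for two seconds with all four tins standing in their quarters; finish while still holding it up. Leave the other things on the bench alone.

Things in the scene. Friction and masses are not known exactly. Their poses are not given: they have to be found in the camera images.
- loose_tin: The tin to load: closed round aluminium tin, 34 mm diameter, 36 mm tall, about 60 g (varies), standing upright; origin at the centre of its underside, z up. It stands alone on the bench on one side, the tray's stand is on the other; which side is which varies.
- tray: Round light-wood tray, 210 mm diameter, about 400 g (varies), loose on its stand at any yaw. Origin at the centre of its underside, 40 mm above the bench. Floor 5 mm thick; rim 4 mm thick, top 18 mm above the underside; 4 mm partitions along its x and y axes, tops at 15 mm, make four quarters; 12 mm steel post at the centre. Tins stand in all quarters but +x +y.
- tray_handle (a point): Centre of the dark wooden handle bar, 66 mm above the tray's underside. The bar is 60 mm long along the tray's x axis, 14 mm wide, 16 mm tall (top 74 mm above the underside), square-sided.
- empty_quarter (a point): On the tray's floor in the middle of the empty quarter, 42 mm from the tray's centre along its +x and 42 mm along its +y, 5 mm above the tray's underside; axes as the tray's.
- tin_a: A tin already in the tray, in the quarter at -x +y, 42 mm from the centre along both axes at the start: closed round aluminium tin, 34 mm diameter, 36 mm tall, about 60 g (varies), standing upright; origin at the centre of its underside, z up.
- tin_b: As tin_a, in the quarter at -x -y.
- tin_c: As tin_a, in the quarter at +x -y.
- stand: Fixed round dark-wood pedestal under the tray, 150 mm diameter, flat top 40 mm above the bench; origin at the centre of its underside.
- pliers: Bystander: pliers with black handles, about 150 mm long, 11 mm tall, lying between the tray and the loose tin; origin near the pivot.
- file: Bystander: needle file with wooden handle, 170 mm long, 14 mm tall, lying on the left, beside the hammer; origin about its middle.
- jar: Bystander: closed glass jar, 80 mm diameter, 100 mm tall, beyond the tray; origin at the centre of its underside.
- hammer: Bystander: hammer lying at the left side of the bench.
- brush: Bystander: brush lying at the right side of the bench.
- flat_tin: Bystander: flat steel disc tin, 80 mm diameter, 18 mm tall, on the far side, right of the jar; origin at the centre of its underside.
Mind the look-alikes: they are no part of the job. What is shaped like the loose_tin but red is not meant.

How it is judged (in metres and radians):
On the way, in this order (a step that is already met when the one before it is completed fails the run):
1. the loose tin stands upright in the empty quarter, let go, with the tray still on its stand (x of loose_tin in the frame of tray above 0.014 m and y of loose_tin in the frame of tray above 0.014 m and z of loose_tin in the frame of tray between 0 and 0.012 m and angle between loose_tin's own z axis and vertical below 0.17 rad and contact force between the fingers and loose_tin below 0.2 N and height (world z) of tray below 0.05 m), for 0.2 s.
2. the tray hangs from the gripper by its handle, at least 5 cm above the stand, level and still, all four tins standing in their quarters, for about two seconds (height (world z) of tray above 0.09 m and angle between tray's own z axis and vertical below 0.09 rad and linear speed of tray below 0.03 m/s and angular speed of tray below 0.2 rad/s and contact force between the fingers and tray above 2 N and contact force between tray and stand below 0.1 N and distance between the grasp point and tray_handle below 0.045 m and x of each of loose_tin, tin_c in the frame of tray above 0.014 m and y of each of loose_tin, tin_a in the frame of tray above 0.014 m and z of loose_tin in the frame of tray between 0 and 0.012 m and angle between each of loose_tin, tin_a, tin_b, tin_c's own z axis and vertical below 0.17 rad and contact force between the fingers and loose_tin below 0.2 N and x of each of tin_a, tin_b in the frame of tray below -0.014 m and z of tin_a in the frame of tray between 0 and 0.012 m and y of each of tin_b, tin_c in the frame of tray below -0.014 m and z of tin_b in the frame of tray between 0 and 0.012 m and z of tin_c in the frame of tray between 0 and 0.012 m), for 1.8 s.
At the end, for the whole second after the job is handed in: Fingers hold the tray within 45 mm of the bar's centre with over 2 N; its underside is over 90 mm above the bench, off the stand, within 0.09 rad of level, under 0.03 m/s and 0.2 rad/s; all four tins stand on its floor in their quarters within 0.17 rad of upright, the loaded one let go (all of step 2); the arm keeps its last pose, push and grip.
It fails at once if a bystander is shifted by more than 40 mm (distance of any of pliers, file, jar, hammer, brush, flat_tin from where it was at the start of the episode above 0.04 m).
It also fails if it takes over 54 s, if anything falls off the work surface, if the arm or the gripper's body presses on something with over 40 N, if the wrist force passes 120 N, or if a joint passes its speed limit or range.

## Working session

There is one attempt and no reset: what is moved stays moved. The work goes in short steps, Python scripts to look and compute and a tool call to move; the robot and the scene stay as the last step left them, time stands still between calls to the robot, and variables do not carry over. Pictures are saved under pics/ and viewed, and the job is handed in when it is done.

Besides the shell and the picture viewer there is one more tool, called after "Call:" in YAML: its name, and indented under it one key for each argument. move_arm: Moves the arm, as the interface text tells. Its arguments: {"type":"object","properties":{"series":{"type":"array"},"grip":{"type":"number"},"squeeze":{"type":"number"}},"required":["series"]}

```bash
mkdir -p pics; python3 - <<'E'
from bench import r, imaging
import cv2
s=r.read_state(); print({k:s[k] for k in('clock','position','tool_rot','finger_gap','wrist_force')}, r.grip_point_offset)
for n in('top','scene'):
    f=imaging.grab_frame(n); cv2.imwrite(f'pics/{n}0.png',f['img'][:,:,::-1]); print(n,{k:f[k] for k in f if k!='img'})
    import pickle; pickle.dump(f,open(f'{n}0.pkl','wb'))
E
```

```text
{'clock': 0.0, 'position': array([286.94015076, 582.35456095, 230.10024261]), 'tool_rot': array([[-1.13436109e-03,  4.41924915e-01,  8.97051327e-01],
       [-2.40339002e-03,  8.97048108e-01, -4.41926368e-01],
       [-9.99996468e-01, -2.65726829e-03,  4.45414611e-05]]), 'finger_gap': 85.24403520986718, 'wrist_force': array([-0.96902666, -0.31556809, -0.43554005])} 18.700000000000003
top {'fx': 492.0020062810103, 'fy': 492.0020062810103, 'cx': 313.91618972278735, 'cy': 192.26578809185898, 'k1': -0.07699125212441213, 'R': array([[ 0.02886251, -0.99949777, -0.01308322],
       [-0.98982596, -0.02675398, -0.13974547],
       [ 0.13932525,  0.01698352, -0.99010102]]), 't': array([  -6.28209189,  621.15712999, 1441.5000567 ])}
scene {'fx': 478.176117848871, 'fy': 478.176117848871, 'cx': 322.8673595567607, 'cy': 195.87362895230075, 'k1': 0.015751718928521646, 'R': array([[-0.83529216,  0.54975019, -0.00785653],
       [ 0.38914653,  0.58105518, -0.71480057],
       [-0.38839668, -0.60012466, -0.69928421]]), 't': array([ 480.3825464 , -183.33027854, 1689.20466031])}
```

View pics/top0.png

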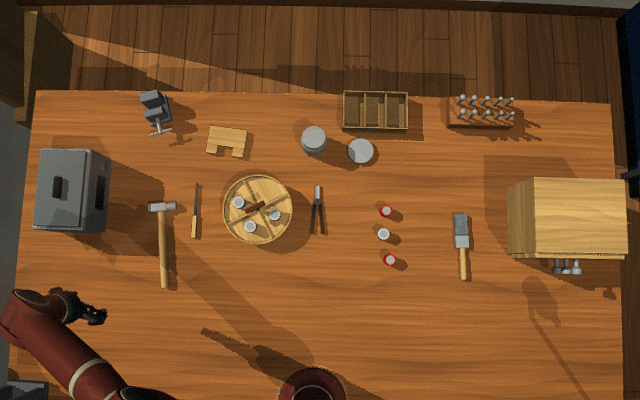

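View pics/scene0.png

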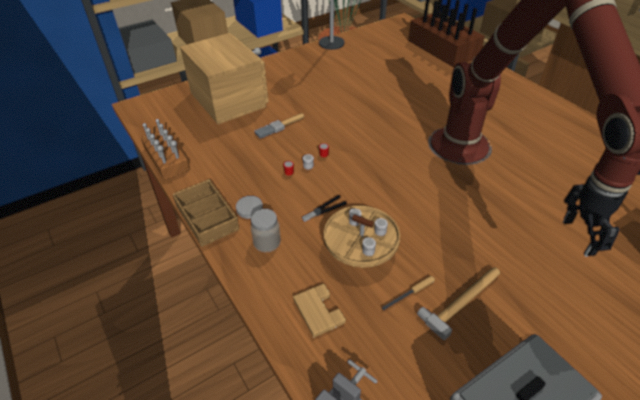

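The top view shows the tray at about (257,210). The loose silver tin is at (384,234), between red look-alikes at (386,211) and (390,260). Other tin-like things are the tins in the tray at (239,202), (250,227) and (275,214), plus the jar (314,139) and the flat tin (361,151). I choose (384,234) and check it in a close crop.

```bash
cat > h.py <<'E'
import numpy as np,cv2,pickle
def ray(f,uv):
    K=np.array([[f['fx'],0,f['cx']],[0,f['fy'],f['cy']],[0,0,1.]])
    p=cv2.undistortPoints(np.array([[uv]],float),K,np.array([f['k1'],0,0,0,0.]))[0,0]
    # refine: fine for small k1
    d=f['R'].T@np.array([p[0],p[1],1]); o=-f['R'].T@f['t']; return o,d/np.linalg.norm(d)
def plane(f,uv,z):
    o,d=ray(f,uv); return o+d*(z-o[2])/d[2]
def proj(f,X):
    c=f['R']@np.array(X,float)+f['t']; s=c[:2]/c[2]; s=s*(1+f['k1']*(s@s)); return s*f['fx']+[f['cx'],f['cy']]
E
python3 - <<'E'
import pickle,cv2,numpy as np
f=pickle.load(open('top0.pkl','rb'));im=f['img'][:,:,::-1]
a=cv2.resize(im[165:255,212:302],None,fx=6,fy=6,interpolation=cv2.INTER_CUBIC)
b=cv2.resize(im[195:275,365:405],None,fx=6.0,fy=6.75,interpolation=cv2.INTER_CUBIC)
cv2.imwrite('pics/c1.png',np.hstack([a,b]))
f=pickle.load(open('scene0.pkl','rb'));im=f['img'][:,:,::-1]
cv2.imwrite('pics/c2.png',cv2.resize(im[130:280,270:410],None,fx=4,fy=4,interpolation=cv2.INTER_CUBIC))
E
```

```text
(no output)
```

View pics/c1.png

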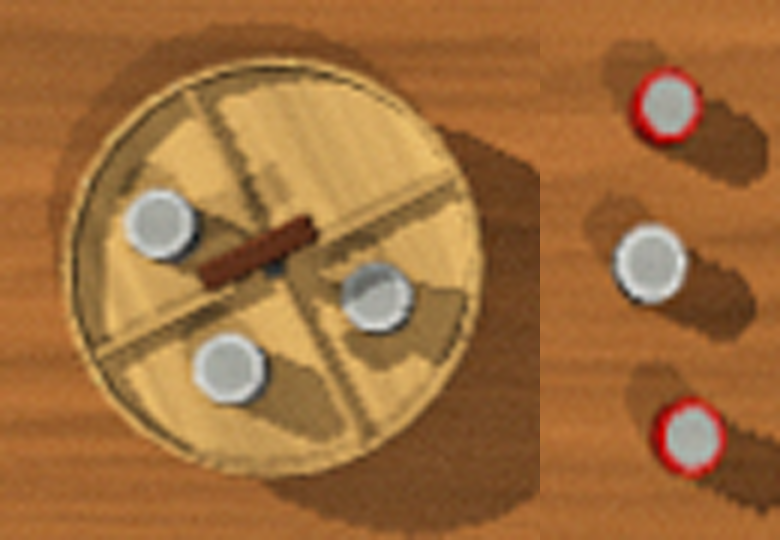

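View pics/c2.png

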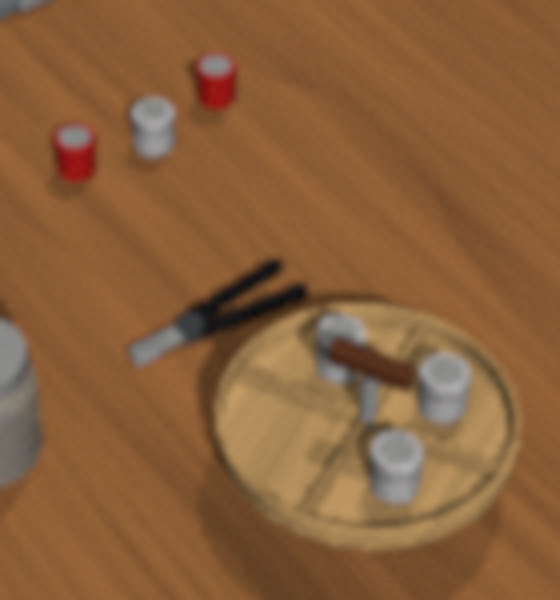

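The crop confirms the middle silver-sided tin at about (383,234), and both neighbours have red sides. The empty quarter is the upper-right one at about (265,192). Next I'll measure these points.

```bash
cat > m.py <<'E'
import pickle,cv2,numpy as np
from h import *
T=pickle.load(open('top0.pkl','rb'));S=pickle.load(open('scene0.pkl','rb'))
def blobs(f,box,test,amin):
    x0,y0,x1,y1=box; im=f['img'][y0:y1,x0:x1]; hsv=cv2.cvtColor(im,cv2.COLOR_RGB2HSV)
    m=test(hsv).astype(np.uint8)
    n,l,st,c=cv2.connectedComponentsWithStats(m)
    return [(c[i]+[x0,y0],st[i]) for i in range(1,n) if st[i][4]>=amin], l
for nm,box in(('loose',(372,222,396,246)),('tray',(222,175,292,245))):
    for c,st in blobs(T,box,lambda h:(h[...,1]<60)&(h[...,2]>120),20)[0]:
        print(nm,c.round(2),st, plane(T,c,36 if nm=='loose' else 81).round(1))
b,l=blobs(T,(238,195,272,220),lambda h:(h[...,2]<125)&(h[...,1]>140)&((h[...,0]<9)|(h[...,0]>172)),15)
for c,st in b: print('bar',c.round(2),st,plane(T,c,114).round(1))
i=max(range(len(b)),key=lambda k:b[k][1][4])
lab=[k for k in range(1,l.max()+1) if (l==k).sum()==b[i][1][4]][0]
pts=np.argwhere(l==lab)[:,::-1]+[238,195]
W=np.array([plane(T,p,114)[:2] for p in pts]);u,s,v=np.linalg.svd(W-W.mean(0));print('bar',W.mean(0),v[0],np.degrees(np.arctan2(v[0][1],v[0][0])),np.ptp((W-W.mean(0))@v.T,axis=0))
# tray rim
box=(205,160,310,260);im=T['img'][box[1]:box[3],box[0]:box[2]];h=cv2.cvtColor(im,cv2.COLOR_RGB2HSV)
m=((h[...,0]>15)&(h[...,0]<28)&(h[...,2]>120)).astype(np.uint8)
m=cv2.morphologyEx(m,cv2.MORPH_CLOSE,np.ones((5,5)))
cs,_=cv2.findContours(m,0,1);c=max(cs,key=cv2.contourArea).reshape(-1,2)+[box[0],box[1]]
e=cv2.fitEllipse(cv2.convexHull(c.astype(np.float32)));print('rim',e,plane(T,e[0],58))
# scene tins
for nm,box in(('loose',(299,150,317,174)),):
    for c,st in blobs(S,box,lambda h:(h[...,1]<70)&(h[...,2]>110),15)[0]: print('S',nm,c.round(2),st)
E
python3 m.py
```

```text
loose [382.95 233.54] [  5   6  13  12 106] [ 502.8 -199.4   36. ]
tray [238.12 201.88] [ 11  22  11  11 100] [581.2 232.8  81. ]
tray [274.66 214.51] [47 34 12 11 87] [547.  123.5  81. ]
tray [249.58 226.07] [ 22  46  12  11 106] [511.  195.6  81. ]Traceback (most recent call last):
  File "m.py", line 14, in <module>
    i=max(range(len(b)),key=lambda k:b[k][1][4])
ValueError: max() iterable argument is empty
```

```bash
python3 - <<'E'
import pickle,cv2
f=pickle.load(open('top0.pkl','rb'));h=cv2.cvtColor(f['img'],cv2.COLOR_RGB2HSV)
for p in((255,207),(250,209),(262,203),(258,209),(265,192),(230,190)): print(p,f['img'][p[1],p[0]],h[p[1],p[0]])
E
sed -i 's/(h\[...,2\]<125)&(h\[...,1\]>140)&((h\[...,0\]<9)|(h\[...,0\]>172))/(h[...,2]<135)\&(h[...,1]>140)\&((h[...,0]<13)|(h[...,0]>172))/' m.py; python3 m.py
```

```text
(255, 207) [96 50 26] [ 10 186  96]
(250, 209) [94 48 28] [  9 179  94]
(262, 203) [87 43 20] [ 10 196  87]
(258, 209) [39 42 41] [80 18 42]
(265, 192) [198 156  89] [ 18 140 198]
(230, 190) [113  85  48] [ 17 147 113]
loose [382.95 233.54] [  5   6  13  12 106] [ 502.8 -199.4   36. ]
tray [238.12 201.88] [ 11  22  11  11 100] [581.2 232.8  81. ]
tray [274.66 214.51] [47 34 12 11 87] [547.  123.5  81. ]
tray [249.58 226.07] [ 22  46  12  11 106] [511.  195.6  81. ]
bar [254.54 206.61] [ 7  6 20 12 95] [565. 179. 114.]
bar [565.01787089 179.04303305] [-0.46070118  0.88755531] 117.43236253977372 [57.77018826 13.64996861]
rim ((256.9247741699219, 208.93446350097656), (69.72420501708984, 70.8905029296875), 52.0421142578125) [564.28158066 179.31163357  58.        ]
S loose [308.07 161.17] [  4   4  11  16 134]
```

Bar centre and rim centre agree: the tray is at (564.7,179.2) with yaw −62.6°. Tray x is (0.461,−0.888), y is (0.888,0.461), and the empty quarter is at about (621,161). The bar measures 58×14 mm (60×14 given). Loose tin at about (503,−199). I'll move the arm toward the tin.

Call:
move_arm:
  series:
    - {"slide": [25,-50,0],"rot": [0,0,0.02]}
    - {"slide": [25,-50,0],"rot": [0,0,0.02]}
    - {"slide": [25,-50,0],"rot": [0,0,0.02]}
    - {"slide": [25,-50,0],"rot": [0,0,0.02]}
    - {"slide": [25,-50,0],"rot": [0,0,0.02]}
    - {"slide": [25,-50,0],"rot": [0,0,0.02]}
    - {"slide": [25,-50,0],"rot": [0,0,0.02]}
    - {"slide": [25,-50,0],"rot": [0,0,0.02]}
  grip: 80
  squeeze: 40

```text
clock: 1.1
position: [485.5, 173.4, 226.1]
tool_rot: [[-0.006, 0.276, 0.961], [-0.005, 0.961, -0.276], [-1.0, -0.006, -0.005]]
wrist_force: [-0.3, 0.0, -0.2]
finger_gap: 80.3
```

Call:
move_arm:
  series:
    - {"slide": [2,-50,0],"rot": [0,0,0]}
    - {"slide": [2,-50,0],"rot": [0,0,0]}
    - {"slide": [2,-50,0],"rot": [0,0,0]}
    - {"slide": [2,-50,0],"rot": [0,0,0]}
    - {"slide": [2,-50,0],"rot": [0,0,0]}
    - {"slide": [2,-50,0],"rot": [0,0,0]}
    - {"slide": [2,-50,0],"rot": [0,0,0]}
    - {"slide": [0,0,0],"rot": [0,0,0]}

```text
clock: 2.1
position: [497.9, -194.6, 223.6]
tool_rot: [[-0.01, 0.287, 0.958], [-0.008, 0.958, -0.287], [-1.0, -0.01, -0.007]]
wrist_force: [-0.2, 0.7, -0.4]
finger_gap: 80.0
```

```bash
python3 - <<'E'
from bench import r, imaging
import cv2,pickle
from h import *
f=imaging.grab_frame('wrist');pickle.dump(f,open('w1.pkl','wb'));cv2.imwrite('pics/w1.png',f['img'][:,:,::-1])
s=r.read_state();print(s['clock'],s['position'],s['wrist_force']);print(-f['R'].T@f['t'],proj(f,[503,-199,36]))
E
```

```text
2.15 [ 498.33134077 -191.27857805  223.43453996] [ 0.35739769  0.9813058  -0.30563996]
[ 430.62221716 -172.57634481  365.92356835] [317.55452392 183.78729657]
```

View pics/w1.png

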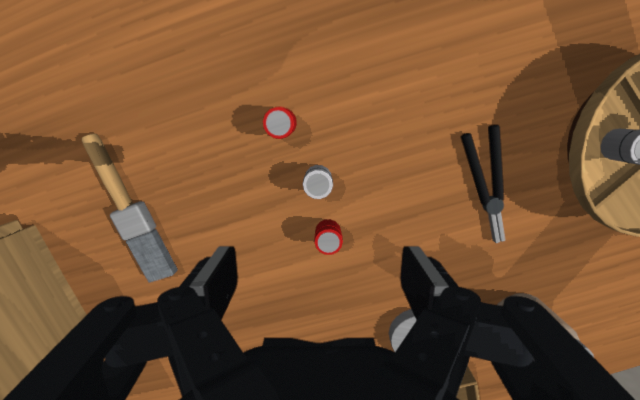

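The tin top is at about (318,183) and the prediction was (317.6,183.8), so the position (503,−199) holds, with the reds at (280,123) and (328,238). I'll descend over the tin.

Call:
move_arm:
  series:
    - {"slide": [3,-5,-35],"rot": [0.008,-0.01,-0.02]}
    - {"slide": [2,-3,-35],"rot": [0,0,0]}
    - {"slide": [0,0,-35],"rot": [0,0,0]}
    - {"slide": [0,0,-30],"rot": [0,0,0]}
    - {"slide": [0,0,0],"rot": [0,0,0]}
  grip: 70

```text
clock: 2.78
position: [505.3, -188.7, 85.1]
tool_rot: [[0.002, 0.29, 0.957], [0.011, 0.957, -0.29], [-1.0, 0.011, -0.001]]
wrist_force: [0.4, -1.0, 0.9]
finger_gap: 69.9
```

Call:
move_arm:
  series:
    - {"slide": [-2,-10,-10],"rot": [-0.01,0,-0.02]}
    - {"slide": [0,0,-10],"rot": [0,0,0]}
    - {"slide": [0,0,0],"rot": [0,0,0]}

```text
clock: 3.15
position: [505.4, -198.3, 66.5]
tool_rot: [[0.007, 0.308, 0.951], [-0.001, 0.951, -0.308], [-1.0, 0.002, 0.007]]
wrist_force: [-0.1, -0.1, 0.1]
finger_gap: 69.8
```

```bash
python3 - <<'E'
from bench import r, imaging
import cv2,pickle
from h import *
f=imaging.grab_frame('wrist');pickle.dump(f,open('w2.pkl','wb'));cv2.imwrite('pics/w2.png',f['img'][:,:,::-1])
s=r.read_state();print(s['clock'],s['position'],s['tool_rot']);print(proj(f,[503,-199,36]),proj(f,s['position']))
E
```

```text
3.2 [ 505.6390194  -198.55336842   66.91849383] [[ 0.00800125  0.30814205  0.95130671]
 [-0.0012012   0.95133944 -0.30814255]
 [-0.99996727  0.00132281  0.00798204]]
[315.59865841 228.46596547] [317.51292097 255.57414921]
```

View pics/w2.png

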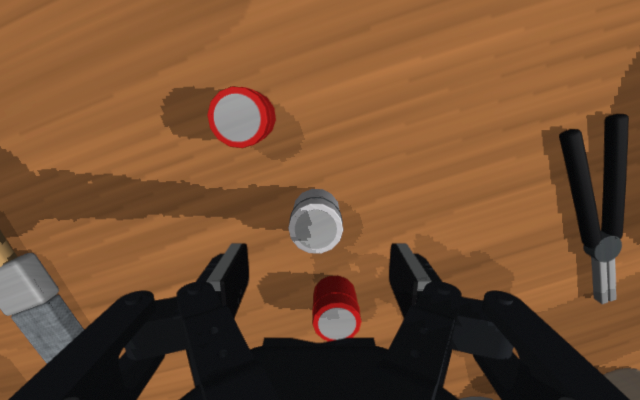

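The tin top at (316,228) is where it should be, centred between the fingers. The red tin is 57 mm away and clear of the finger planes. Down the rest of the way.

Call:
move_arm:
  series:
    - {"slide": [-2.5,0,-15],"rot": [0,0.007,0]}
    - {"slide": [0,0,-15],"rot": [0,0,0]}
    - {"slide": [0,0,-15],"rot": [0,0,0]}
    - {"slide": [0,0,-12],"rot": [0,0,0]}
    - {"slide": [0,0,0],"rot": [0,0,0]}

```text
clock: 3.82
position: [502.9, -198.5, 5.8]
tool_rot: [[0.001, 0.308, 0.951], [-0.001, 0.951, -0.308], [-1.0, -0.001, 0.001]]
wrist_force: [-0.3, -0.7, -0.2]
finger_gap: 70.0
```

Call:
move_arm:
  series:
    - {"slide": [0,0,3],"rot": [0,0,0]}
    - {"slide": [0,0,0],"rot": [0,0,0]}
    - {"slide": [0,0,0],"rot": [0,0,0]}
    - {"slide": [0,0,0],"rot": [0,0,0]}
    - {"slide": [0,0,0],"rot": [0,0,0]}
    - {"slide": [0,0,0],"rot": [0,0,0]}
  grip: 25
  squeeze: 30

```text
clock: 4.58
position: [503.7, -198.9, 10.2]
tool_rot: [[0.003, 0.308, 0.951], [-0.002, 0.951, -0.308], [-1.0, -0.001, 0.003]]
wrist_force: [-0.7, -0.5, -1.3]
finger_gap: 32.9
```

Call:
move_arm:
  series:
    - {"slide": [0,0,15],"rot": [0,0,0]}
    - {"slide": [0,0,30],"rot": [0,0,0]}
    - {"slide": [0,0,40],"rot": [0,0,0]}
    - {"slide": [0,0,40],"rot": [0,0,0]}
    - {"slide": [0,0,40],"rot": [0,0,0]}
    - {"slide": [0,0,0],"rot": [0,0,0]}

```text
clock: 5.32
position: [503.1, -198.8, 184.9]
tool_rot: [[0.006, 0.309, 0.951], [-0.003, 0.951, -0.309], [-1.0, -0.001, 0.007]]
wrist_force: [-0.8, -0.1, 0.3]
finger_gap: 33.0
```

```bash
python3 - <<'E'
from bench import r, imaging
import cv2,pickle
from h import *
f=imaging.grab_frame('wrist');pickle.dump(f,open('w3.pkl','wb'));cv2.imwrite('pics/w3.png',f['img'][:,:,::-1])
s=r.read_state();print(s['clock'],s['position'],s['wrist_force'],s['finger_gap'],s['tool_rot'])
E
```

```text
5.375 [ 501.73257935 -198.22395473  183.06285231] [ 0.74380087  0.62296186 -1.50804689] 33.138655267907374 [[ 2.06582610e-03  3.08533814e-01  9.51211132e-01]
 [-1.49562440e-03  9.51213051e-01 -3.08531189e-01]
 [-9.99996748e-01 -7.85282796e-04  2.42649145e-03]]
```

View pics/w3.png

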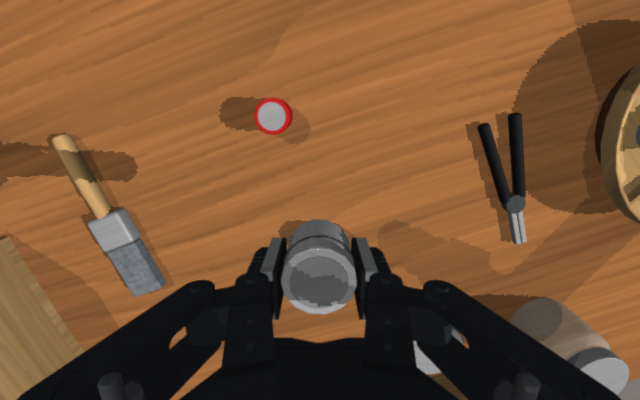

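The tin is held upright between the pads, top at (319,282). I'll carry it to the tray.

Call:
move_arm:
  series:
    - {"slide": [10,30,0],"rot": [0,0,0]}
    - {"slide": [16,48,0],"rot": [0,0,0]}
    - {"slide": [16,48,0],"rot": [0,0,0]}
    - {"slide": [16,48,0],"rot": [0,0,0]}
    - {"slide": [16,48,0],"rot": [0,0,0]}
    - {"slide": [16,48,0],"rot": [0,0,0]}
    - {"slide": [16,48,0],"rot": [0,0,0]}
    - {"slide": [10,30,0],"rot": [0,0,0]}

```text
clock: 6.38
position: [609.8, 155.8, 173.6]
tool_rot: [[-0.021, 0.319, 0.948], [-0.006, 0.948, -0.319], [-1.0, -0.012, -0.018]]
wrist_force: [0.1, -0.1, -0.3]
finger_gap: 32.7
```

Call:
move_arm:
  series:
    - {"slide": [0,0,0],"rot": [0,0,0]}
    - {"slide": [0,0,0],"rot": [0,0,0]}

```text
clock: 6.62
position: [607.6, 158.2, 170.5]
tool_rot: [[-0.027, 0.314, 0.949], [-0.006, 0.949, -0.314], [-1.0, -0.015, -0.024]]
wrist_force: [-0.4, -1.0, -0.6]
finger_gap: 33.3
```

```bash
python3 - <<'E'
from bench import r, imaging
import cv2,pickle
from h import *
for n in('wrist','top'):
    f=imaging.grab_frame(n);pickle.dump(f,open(n+'4.pkl','wb'));im=np.ascontiguousarray(f['img'][:,:,::-1])
    for p in([564.7,179.2,114],[621.3,161.3,45]):
        q=proj(f,p);print(n,q.round(1));cv2.circle(im,(int(q[0]),int(q[1])),2,(0,255,0),-1)
    if n=='top': im=cv2.resize(im[140:270,190:330],None,fx=5,fy=4.6)
    cv2.imwrite(f'pics/{n}4.png',im)
s=r.read_state();print(s['clock'],s['position'],s['wrist_force'],s['finger_gap'],s['tool_rot'])
f=pickle.load(open('w3.pkl','rb'));print(plane(f,(319,282),209))
E
```

```text
wrist [329.3 151. ]
wrist [328.1 207.4]
top [254.5 206.7]
top [264.2 190.8]
6.725 [607.7273629  158.09609442 170.91044432] [-1.38387106 -0.04057441 -1.09762568] 33.41352384854959 [[-0.02639713  0.31452874  0.94888085]
 [-0.00563503  0.94914971 -0.31477463]
 [-0.99963565 -0.01365612 -0.02328245]]
[ 504.32093874 -198.60327624  209.        ]
```

View pics/wrist4.png

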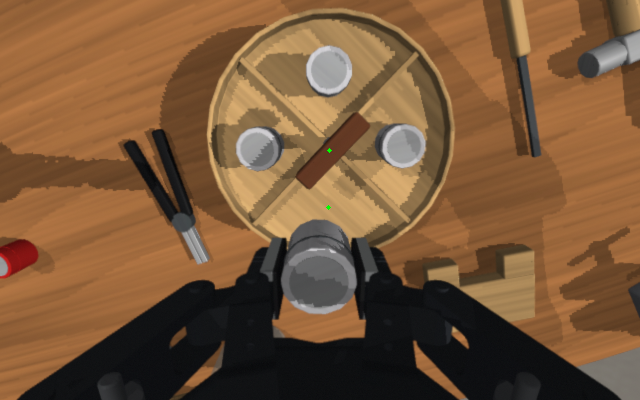

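View pics/top4.png

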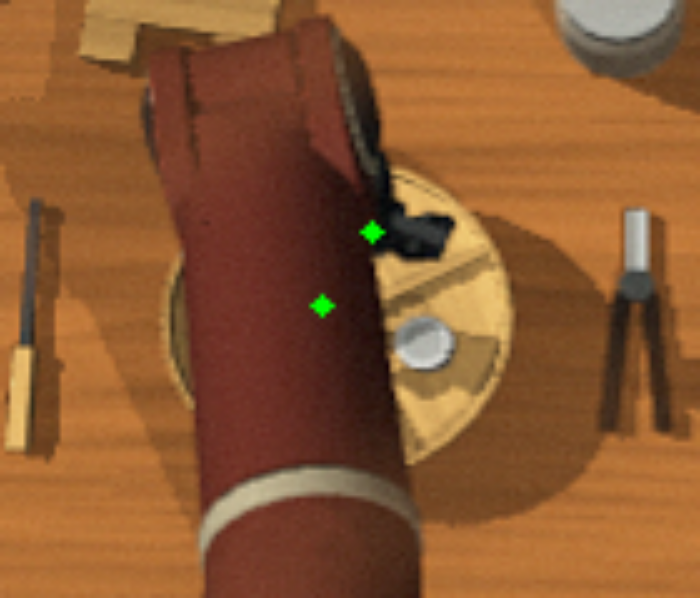

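The tray and bar project exactly onto the markers: bar centre (329,151), quarter (328,207). I'll align, correct the tilt and lower partway.

Call:
move_arm:
  series:
    - {"slide": [7,2,0],"rot": [0.006,-0.026,-0.02]}
    - {"slide": [6,1.5,-10],"rot": [0,0,0]}
    - {"slide": [0,0,-20],"rot": [0,0,0]}
    - {"slide": [0,0,-20],"rot": [0,0,0]}
    - {"slide": [0,0,-15],"rot": [0,0,0]}
    - {"slide": [0,0,0],"rot": [0,0,0]}

```text
clock: 7.48
position: [622.9, 156.3, 102.9]
tool_rot: [[0.003, 0.342, 0.94], [-0.001, 0.94, -0.342], [-1.0, -0.0, 0.003]]
wrist_force: [0.5, -0.1, 0.1]
finger_gap: 32.9
```

Call:
move_arm:
  series:
    - {"slide": [-2,5,-10],"rot": [0,0,0.02]}
    - {"slide": [0,0,-12],"rot": [0,0,0]}
    - {"slide": [0,0,-12],"rot": [0,0,0]}
    - {"slide": [0,0,0],"rot": [0,0,0]}
    - {"slide": [0,0,0],"rot": [0,0,0]}

```text
clock: 8.1
position: [621.9, 162.2, 67.8]
tool_rot: [[0.006, 0.322, 0.947], [-0.0, 0.947, -0.322], [-1.0, 0.002, 0.005]]
wrist_force: [-0.0, -0.5, -1.3]
finger_gap: 32.8
```

```bash
python3 - <<'E'
from bench import r, imaging
import cv2,pickle
from h import *
for n in('wrist','scene'):
    f=imaging.grab_frame(n);pickle.dump(f,open(n+'5.pkl','wb'));im=np.ascontiguousarray(f['img'][:,:,::-1])
    if n=='scene': im=cv2.resize(im[180:280,300:420],None,fx=5,fy=5)
    cv2.imwrite(f'pics/{n}5.png',im)
s=r.read_state();print(s['clock'],s['position'],s['wrist_force'],s['finger_gap'],s['tool_rot'])
E
```

```text
8.2 [621.74230306 162.17739741  67.94667091] [ 0.06488859 -0.24249985 -0.73826291] 33.33154296880042 [[ 5.58154513e-03  3.21788588e-01  9.46795094e-01]
 [-1.59551033e-04  9.46810117e-01 -3.21792753e-01]
 [-9.99984410e-01  1.64503864e-03  5.33600510e-03]]
```

View pics/wrist5.png

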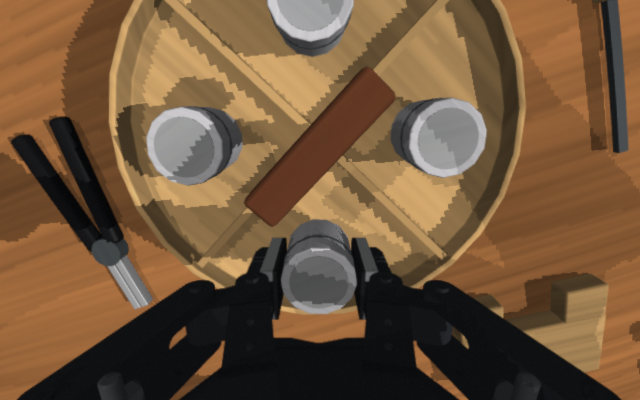

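View pics/scene5.png

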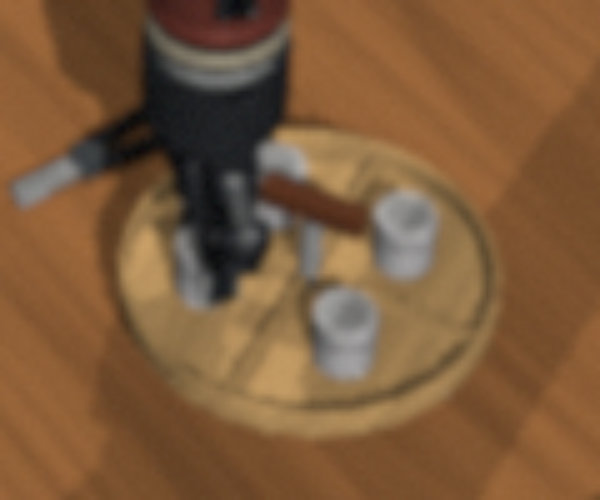

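The tin hangs inside the empty quarter (scene crop about (195,270)), clear of bar, rim and partitions. I'll lower it the last 12 mm slowly.

Call:
move_arm:
  series:
    - {"slide": [0,0,-5],"rot": [0,0,0]}
    - {"slide": [0,0,-4],"rot": [0,0,0]}
    - {"slide": [0,0,-2],"rot": [0,0,0]}
    - {"slide": [0,0,0],"rot": [0,0,0]}

```text
clock: 8.7
position: [622.2, 162.1, 56.8]
tool_rot: [[0.007, 0.322, 0.947], [0.0, 0.947, -0.322], [-1.0, 0.002, 0.006]]
wrist_force: [0.4, -0.2, -0.6]
finger_gap: 33.2
```

Call:
move_arm:
  series:
    - {"slide": [0,0,-1.5],"rot": [0,0,0]}
    - {"slide": [0,0,0],"rot": [0,0,0]}

```text
clock: 8.95
position: [622.2, 162.2, 55.3]
tool_rot: [[0.007, 0.322, 0.947], [0.0, 0.947, -0.322], [-1.0, 0.002, 0.007]]
wrist_force: [0.2, 0.3, -1.1]
finger_gap: 33.3
```

Call:
move_arm:
  series:
    - {"slide": [0,0,-1.2],"rot": [0,0,0]}
    - {"slide": [0,0,0],"rot": [0,0,0]}

```text
clock: 9.2
position: [622.6, 162.2, 54.6]
tool_rot: [[0.008, 0.322, 0.947], [0.0, 0.947, -0.322], [-1.0, 0.003, 0.007]]
wrist_force: [-0.6, 0.2, -1.0]
finger_gap: 33.3
```

Call:
move_arm:
  series:
    - {"slide": [0,0,0],"rot": [0,0,0]}
    - {"slide": [0,0,0],"rot": [0,0,0]}
    - {"slide": [0,0,0],"rot": [0,0,0]}
    - {"slide": [0,0,0],"rot": [0,0,0]}
  grip: 52

```text
clock: 9.7
position: [622.9, 162.3, 54.7]
tool_rot: [[0.009, 0.322, 0.947], [0.001, 0.947, -0.322], [-1.0, 0.003, 0.008]]
wrist_force: [-0.0, -0.0, 0.6]
finger_gap: 52.0
```

Call:
move_arm:
  series:
    - {"slide": [0,0,10],"rot": [0,0.008,0]}
    - {"slide": [0,0,20],"rot": [0,0,0]}
    - {"slide": [0,0,25],"rot": [0,0,0]}
    - {"slide": [0,0,30],"rot": [0,0,0]}
    - {"slide": [0,0,30],"rot": [0,0,0]}
    - {"slide": [0,0,0],"rot": [0,0,0]}

```text
clock: 10.45
position: [623.6, 162.2, 176.7]
tool_rot: [[0.002, 0.322, 0.947], [0.001, 0.947, -0.322], [-1.0, 0.002, 0.002]]
wrist_force: [1.1, 0.4, 0.2]
finger_gap: 51.6
```

```bash
python3 - <<'E'
from bench import r, imaging
import cv2,pickle
from h import *
for n in('wrist','scene'):
    f=imaging.grab_frame(n);pickle.dump(f,open(n+'6.pkl','wb'));im=np.ascontiguousarray(f['img'][:,:,::-1])
    for p in([564.7,179.2,114],[621.3,161.3,81]):
        q=proj(f,p);print(n,q.round(1))
    if n=='scene': im=cv2.resize(im[180:280,300:420],None,fx=5,fy=5)
    cv2.imwrite(f'pics/{n}6.png',im)
s=r.read_state();print(s['clock'],s['position'],s['wrist_force'],s['finger_gap'],s['tool_rot'])
E
```

```text
wrist [313.6 126.7]
wrist [316.1 198.7]
scene [362.5 217.9]
scene [341.1 230.7]
10.55 [621.44423419 161.68339552 173.33782574] [-0.93453941 -0.54630671 -0.20910418] 51.83912859918345 [[-4.23536349e-03  3.22244533e-01  9.46646990e-01]
 [-4.79915759e-04  9.46654716e-01 -3.22249310e-01]
 [-9.99990916e-01 -1.81915377e-03 -3.85477659e-03]]
```

View pics/wrist6.png

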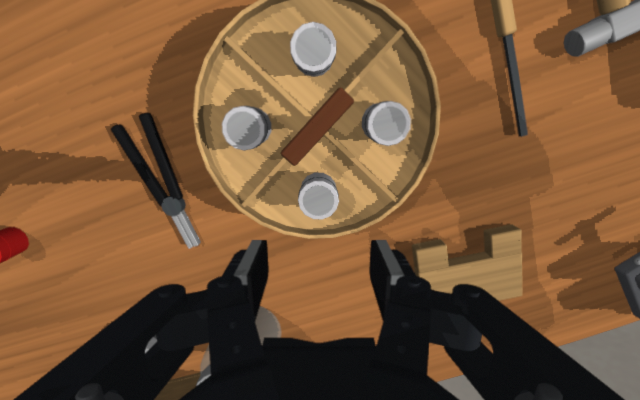

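View pics/scene6.png

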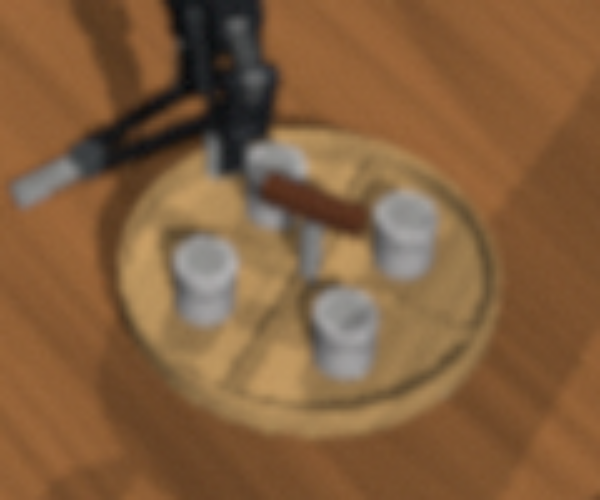

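All four tins stand in their quarters, with the loaded one at wrist (319,199), predicted (316,199). I'll remeasure the bar in the wrist view.

```bash
cat > bar.py <<'E'
import sys,pickle,cv2,numpy as np
from h import *
def bar(f,box,z=114):
    x0,y0,x1,y1=box;h=cv2.cvtColor(f['img'][y0:y1,x0:x1],cv2.COLOR_RGB2HSV)
    m=((h[...,2]<135)&(h[...,1]>165)&((h[...,0]<12)|(h[...,0]>172))).astype(np.uint8)
    m=cv2.morphologyEx(m,cv2.MORPH_OPEN,np.ones((5,5)))
    cs,_=cv2.findContours(m,0,2);c=max(cs,key=cv2.contourArea)
    b=cv2.boxPoints(cv2.minAreaRect(c))+[x0,y0]
    W=np.array([plane(f,p,z)[:2] for p in b]);e=[W[1]-W[0],W[2]-W[1]];e=max(e,key=np.linalg.norm)
    print('bar px',b.mean(0),'world',W.mean(0).round(1),'sides',[np.linalg.norm(W[i]-W[i-1]).round(1) for i in(1,2)],'ang',np.degrees(np.arctan2(e[1],e[0])).round(1))
E
python3 -c "
from bar import *
bar(pickle.load(open('wrist6.pkl','rb')),(270,75,365,175))
bar(pickle.load(open('wrist4.pkl','rb')),(280,100,380,200))"
```

```text
Traceback (most recent call last):
  File "bar.py", line 7, in bar
    cs,_=cv2.findContours(m,0,2);c=max(cs,key=cv2.contourArea)
                                   ~~~^^^^^^^^^^^^^^^^^^^^^^^^
ValueError: max() iterable argument is empty
```

```bash
sed -i 's/>165/>130/;s/<12)/<14)/' bar.py
python3 -c "
from bar import *
f=pickle.load(open('wrist6.pkl','rb'));print(cv2.cvtColor(f['img'],cv2.COLOR_RGB2HSV)[[127,115,140],[317,327,305]])
bar(f,(270,75,365,175))
bar(pickle.load(open('wrist4.pkl','rb')),(280,100,380,200))"
```

```text
[[ 10 160  97]
 [  9 159  98]
 [ 10 162  96]]
bar px [317.22376347 126.25137758] world [565.6 180.8] sides [np.float64(58.6), np.float64(13.3)] ang 118.2
bar px [332.12474155 150.10688806] world [565.1 180.5] sides [np.float64(58.1), np.float64(13.6)] ang 117.4
```

Call:
move_arm:
  series:
    - {"slide": [-11,4,0],"rot": [0,0,-0.15]}
    - {"slide": [-11,4,0],"rot": [0,0,-0.15]}
    - {"slide": [-11,4,0],"rot": [0,0,-0.15]}
    - {"slide": [-11,4,0],"rot": [0,0,-0.15]}
    - {"slide": [-11,3,0],"rot": [0,0,-0.15]}
    - {"slide": [0,0,0],"rot": [0,0,0]}
    - {"slide": [0,0,0],"rot": [0,0,0]}
  grip: 46

```text
clock: 11.42
position: [558.7, 179.0, 162.9]
tool_rot: [[-0.024, 0.891, 0.453], [0.0, 0.454, -0.891], [-1.0, -0.021, -0.011]]
wrist_force: [1.1, -0.2, 0.4]
finger_gap: 45.7
```

Call:
move_arm:
  series:
    - {"slide": [6,1.5,0],"rot": [0,-0.024,0.013]}
    - {"slide": [0,0,-10],"rot": [0,0,0]}
    - {"slide": [0,0,-10],"rot": [0,0,0]}
    - {"slide": [0,0,0],"rot": [0,0,0]}
    - {"slide": [0,0,0],"rot": [0,0,0]}

```text
clock: 12.05
position: [565.9, 179.5, 140.3]
tool_rot: [[0.001, 0.884, 0.467], [-0.001, 0.467, -0.884], [-1.0, 0.0, 0.001]]
wrist_force: [-0.1, 0.1, 0.3]
finger_gap: 45.6
```

```bash
python3 - <<'E'
from bench import r, imaging
from bar import *
for n in('wrist',):
    f=imaging.grab_frame(n);pickle.dump(f,open(n+'7.pkl','wb'));im=np.ascontiguousarray(f['img'][:,:,::-1])
    cv2.imwrite(f'pics/{n}7.png',im)
    print(proj(f,[565,180.3,114]));bar(f,(240,120,400,330))
s=r.read_state();print(s['clock'],s['position'],s['wrist_force'],s['finger_gap'],s['tool_rot'],s['joints'])
E
```

```text
[318.1444994  232.79008236]
bar px [319.  226.5] world [564.3 182.8] sides [np.float64(12.5), np.float64(61.0)] ang -61.5
12.1 [565.75681381 179.46761006 140.31409924] [-0.37266185  0.44554967 -0.57049229] 45.894481901340114 [[ 6.66907605e-04  8.84296852e-01  4.66924655e-01]
 [-6.53718597e-04  4.66925045e-01 -8.84296656e-01]
 [-9.99999564e-01  2.84506834e-04  8.89477160e-04]] [-29.04002818  36.569344    15.07845327  97.79088062 -12.12737333
  47.21440855  19.30441227]
```

View pics/wrist7.png

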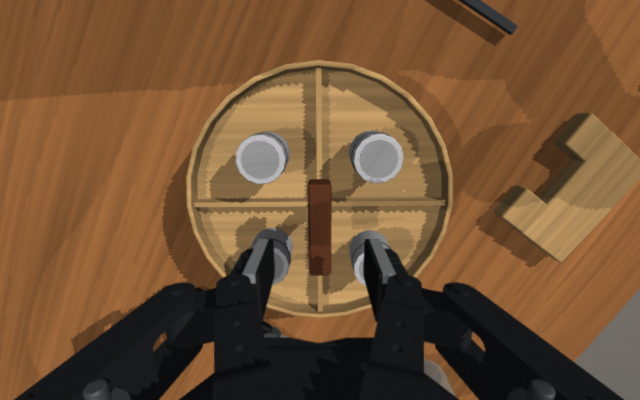

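The bar is upright in the picture at (319,227), centred between the fingers (about 265 and 375). Descending to the bar.

Call:
move_arm:
  series:
    - {"slide": [-0.5,1,-12],"rot": [0,0,0]}
    - {"slide": [0,0,-12],"rot": [0,0,0]}
    - {"slide": [0,0,-12],"rot": [0,0,0]}
    - {"slide": [0,0,-12],"rot": [0,0,0]}
    - {"slide": [0,0,0],"rot": [0,0,0]}
    - {"slide": [0,0,0],"rot": [0,0,0]}

```text
clock: 12.85
position: [564.9, 180.6, 88.4]
tool_rot: [[-0.0, 0.884, 0.467], [-0.001, 0.467, -0.884], [-1.0, -0.001, 0.001]]
wrist_force: [0.9, -0.7, -0.0]
finger_gap: 45.7
```

Call:
move_arm:
  series:
    - {"slide": [0,0,0],"rot": [0,0,0]}
    - {"slide": [0,0,0],"rot": [0,0,0]}
    - {"slide": [0,0,0],"rot": [0,0,0]}
    - {"slide": [0,0,0],"rot": [0,0,0]}
    - {"slide": [0,0,0],"rot": [0,0,0]}
    - {"slide": [0,0,0],"rot": [0,0,0]}
  grip: 5
  squeeze: 80

```text
clock: 13.6
position: [565.6, 180.7, 89.3]
tool_rot: [[0.002, 0.884, 0.467], [-0.0, 0.467, -0.884], [-1.0, 0.002, 0.001]]
wrist_force: [2.0, 0.0, -1.5]
finger_gap: 12.7
```

The gap is 12.7 mm on a 14 mm bar, the same 1 mm under-reading as on the tin, so the grip is good. Gentle lift.

Call:
move_arm:
  series:
    - {"slide": [0,0,3],"rot": [0,0,0]}
    - {"slide": [0,0,5],"rot": [0,0,0]}
    - {"slide": [0,0,6],"rot": [0,0,0]}
    - {"slide": [0,0,6],"rot": [0,0,0]}
    - {"slide": [0,0,3],"rot": [0,0,0]}
    - {"slide": [0,0,0],"rot": [0,0,0]}

```text
clock: 14.35
position: [562.5, 180.2, 111.5]
tool_rot: [[-0.005, 0.884, 0.467], [-0.002, 0.467, -0.884], [-1.0, -0.005, -0.0]]
wrist_force: [-0.5, -0.3, -6.7]
finger_gap: 12.5
```

```bash
python3 - <<'E'
from bench import r, imaging
from bar import *
ims=[]
for n in('wrist','scene'):
    f=imaging.grab_frame(n);im=np.ascontiguousarray(f['img'][:,:,::-1])
    if n=='scene': im=cv2.resize(im[160:280,300:420],(400,400))
    else: im=im[:,120:520]
    ims.append(im)
cv2.imwrite(f'pics/l8.png',np.hstack(ims))
s=r.read_state();print(s['clock'],s['position'],s['wrist_force'],s['wrist_torque'],s['finger_gap'],s['tool_rot'])
E
```

```text
14.45 [562.26838515 180.14690391 111.12177177] [-0.79373186 -0.03317686 -6.35816529] [-0.00399221  0.01578751 -0.05499738] 12.431672200567048 [[-5.73426732e-03  8.83984742e-01  4.67480582e-01]
 [-2.41249344e-03  4.67474678e-01 -8.84003170e-01]
 [-9.99980649e-01 -6.19690433e-03 -5.48017380e-04]]
```

View pics/l8.png

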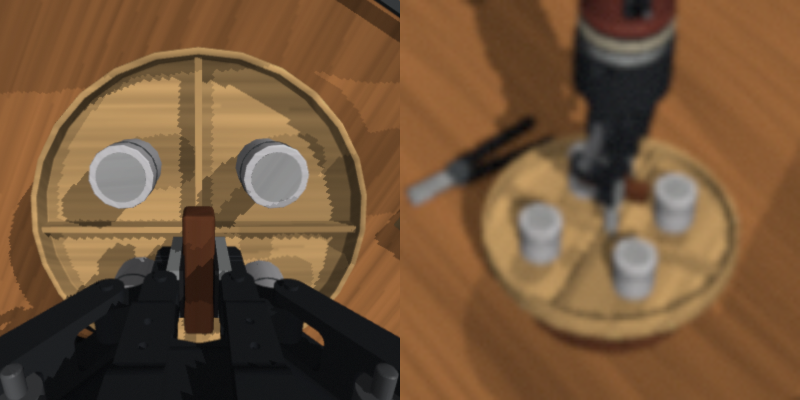

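The load reads 6.4 N with almost no torque, so the tray is off the stand, level, with the tins standing. Lifting further.

Call:
move_arm:
  series:
    - {"slide": [0,0,5],"rot": [0.002,-0.006,0]}
    - {"slide": [0,0,8],"rot": [0,0,0]}
    - {"slide": [0,0,10],"rot": [0,0,0]}
    - {"slide": [0,0,10],"rot": [0,0,0]}
    - {"slide": [0,0,10],"rot": [0,0,0]}
    - {"slide": [0,0,8],"rot": [0,0,0]}
    - {"slide": [0,0,4],"rot": [0,0,0]}
    - {"slide": [0,0,0],"rot": [0,0,0]}

```text
clock: 15.45
position: [562.2, 180.0, 170.6]
tool_rot: [[0.001, 0.884, 0.467], [0.0, 0.467, -0.884], [-1.0, 0.001, 0.001]]
wrist_force: [-0.1, -1.0, -5.9]
finger_gap: 12.5
```

Call:
move_arm:
  series:
    - {"slide": [0,0,3],"rot": [0,0,0]}
    - {"slide": [0,0,0],"rot": [0,0,0]}
    - {"slide": [0,0,0],"rot": [0,0,0]}

```text
clock: 15.82
position: [561.5, 179.8, 172.8]
tool_rot: [[-0.001, 0.884, 0.467], [-0.001, 0.467, -0.884], [-1.0, -0.001, 0.0]]
wrist_force: [-0.4, -0.0, -5.8]
finger_gap: 12.4
```

Call:
move_arm:
  series:
    - {"slide": [0,0,0],"rot": [0,0,0]}
    - {"slide": [0,0,0],"rot": [0,0,0]}
    - {"slide": [0,0,0],"rot": [0,0,0]}
    - {"slide": [0,0,0],"rot": [0,0,0]}
    - {"slide": [0,0,0],"rot": [0,0,0]}
    - {"slide": [0,0,0],"rot": [0,0,0]}
    - {"slide": [0,0,0],"rot": [0,0,0]}
    - {"slide": [0,0,0],"rot": [0,0,0]}

```text
clock: 16.82
position: [561.3, 179.8, 172.4]
tool_rot: [[-0.001, 0.884, 0.467], [-0.001, 0.467, -0.884], [-1.0, -0.002, 0.0]]
wrist_force: [0.7, -0.1, -6.8]
finger_gap: 12.6
```

Call:
move_arm:
  series:
    - {"slide": [0,0,0],"rot": [0,0,0]}
    - {"slide": [0,0,0],"rot": [0,0,0]}
    - {"slide": [0,0,0],"rot": [0,0,0]}
    - {"slide": [0,0,0],"rot": [0,0,0]}
    - {"slide": [0,0,0],"rot": [0,0,0]}
    - {"slide": [0,0,0],"rot": [0,0,0]}
    - {"slide": [0,0,0],"rot": [0,0,0]}
    - {"slide": [0,0,0],"rot": [0,0,0]}

```text
clock: 17.82
position: [561.3, 179.8, 172.4]
tool_rot: [[-0.001, 0.884, 0.467], [-0.001, 0.467, -0.884], [-1.0, -0.002, 0.0]]
wrist_force: [0.2, -0.3, -6.2]
finger_gap: 12.6
```

Call:
move_arm:
  series:
    - {"slide": [0,0,0],"rot": [0,0,0]}
    - {"slide": [0,0,0],"rot": [0,0,0]}
    - {"slide": [0,0,0],"rot": [0,0,0]}
    - {"slide": [0,0,0],"rot": [0,0,0]}
    - {"slide": [0,0,0],"rot": [0,0,0]}
    - {"slide": [0,0,0],"rot": [0,0,0]}
    - {"slide": [0,0,0],"rot": [0,0,0]}
    - {"slide": [0,0,0],"rot": [0,0,0]}

```text
clock: 18.82
position: [561.3, 179.8, 172.4]
tool_rot: [[-0.001, 0.884, 0.467], [-0.001, 0.467, -0.884], [-1.0, -0.002, 0.0]]
wrist_force: [0.5, 0.4, -6.3]
finger_gap: 13.0
```

```bash
python3 - <<'E'
from bench import r, imaging
from bar import *
ims=[]
for n in('wrist','scene'):
    f=imaging.grab_frame(n);im=np.ascontiguousarray(f['img'][:,:,::-1])
    if n=='scene': im=cv2.resize(im[140:280,290:430],(400,400))
    else: im=im[:,120:520]
    ims.append(im)
cv2.imwrite(f'pics/l9.png',np.hstack(ims))
s=r.read_state();print(s['clock'],s['position'],s['wrist_force'],s['wrist_torque'],s['finger_gap'],abs(s['joint_velocities']).max(),s['tool_rot'])
E
```

```text
18.925 [561.28759316 179.77796669 172.4042017 ] [ 0.3916065   0.75471723 -6.29376301] [-0.0221924   0.00941193 -0.05272045] 12.367930479549802 0.28760756416906497 [[-1.46728309e-03  8.84148291e-01  4.67204074e-01]
 [-9.39483354e-04  4.67203152e-01 -8.84149496e-01]
 [-9.99998482e-01 -1.73622805e-03  1.45123320e-04]]
```

View pics/l9.png

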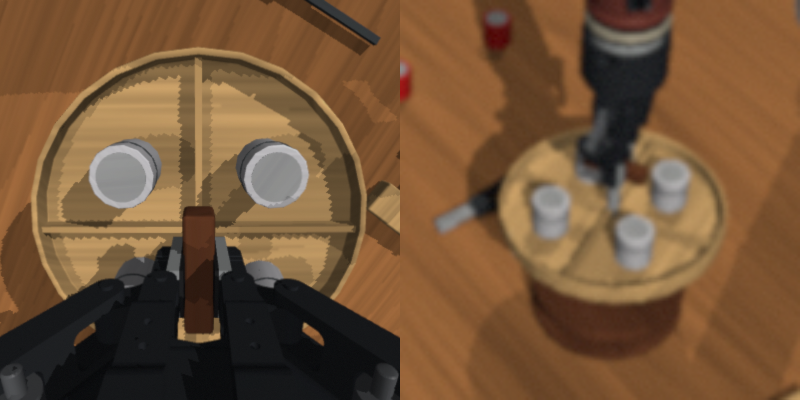

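The tray hangs clear of the stand and level, unchanged in the wrist view, with the tins upright and no motion for 3 s. Handing in.

```bash
python3 -c "
from bench import job
print(job.job_done())"
```

```text
the job is handed in; nothing more can be done
None
```

I set the loose silver tin upright in the tray's empty quarter and let go of it. I then lifted the tray by its handle bar and handed in the job at about 19 s, still holding it. `job_done` gave no verdict.

**Last checks before handing in:**
- **Height:** the tray's underside was about 12 cm above the bench by the arm's travel, roughly 8 cm clear of the stand.
- **Level and still:** the tool was within 0.002 rad of vertical, and its pose did not change over 3 s of holding.
- **Hold:** the wrist carried a steady 6.3 N, which fits the tray plus four tins. The grip gap held at about 12.5 mm on the 14 mm bar.
- **Tins:** I saw all four standing in their quarters after placing the loose one. In the last pictures the gripper and handle partly hid one tin, but nothing looked tipped.
- **Bystanders:** none was touched as far as I could tell.

**Small disagreements:**
- The fingers read about 1 mm too small on both the tin and the bar.
- The top and wrist cameras put the bar centre about 1–2 mm apart.
- The spacing of the tins in the top view came out about 4% short of the stated sizes.

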